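Bring the hand truck's tyre valve upright for pumping

ROBOT

A 6-joint arm with a two-finger parallel gripper is mounted at the origin on the work surface. World frame = base frame: x ahead of the robot, y to its left, z up, the work surface at z = 0. Lengths are in m, angles in rad, forces in N, time in s.
With the tool pointing down it reaches from about 0.375 to 0.975 m from the base axis. Payload 3.8 kg.
Tool frame: the origin (TCP) lies at the very end of the fingers, on their centre line; the grasp point (between the pads) lies 19 mm behind it; y points along the fingers, z is the direction in which the jaws open and shut, and the axes are right-handed (so a half turn about y gives the same grasp; the last joint's range is limited). The gripper opens to 88 mm and grips with 3 to 60 N. Pads are 18 mm wide; open, the fingers measure 123 mm over their backs; the gripper's body (75 mm by 187 mm) begins 45 mm behind the grasp point.
Start: joints at [1.151, 0.264, 1.604, -0, 1.274, -0.037], TCP at [0.252, 0.626, 0.239] pointing down, gripper open.
Joint ranges: [-2.63, 2.63], [-0.94, 2.18], [0.31, 2.57], [-1.31, 4.45], [0, 2.66], [-2.55, 2.55]. Speed limits (rad/s): [2.57, 2.57, 3.14, 3.14, 3.14, 3.14].

INTERFACE

Orientations are given as a unit quaternion [x, y, z, w].
In Python, from plant import r, cams, job gives the robot as it stands.
- The arm moves only by the tool apply_moves, never from a script. Its argument "targets" is a list that holds one entry, the list of rows, each a list of 7 numbers: the shift along the tool's x, y, z normalised to -1 to 1, where 1 is 100 mm, then the turn, a rotation vector about the tool's x, y, z normalised to -1 to 1, where 1 is 1.5 rad, then the opening, from -1 (shut) to 1 (fully open). A call has exactly 8 rows; each row is the pose to reach, as a shift and turn from the pose measured when the call began, along the tool's axes at that moment; what a row does not reach only later rows make up. A row lasts 1/10 s, in which the tool goes at most 50 mm and 8.59 degrees, less where a joint would pass 70% of its speed; a pose out of reach is approached as far as the arm can. A call with a number of a shift or a turn outside -1 to 1 is refused whole. A call with a gripper value outside its range is refused whole. The fingers move at their own pace and stop on an object; "force" is the grip in N (left out, the last holds). Time passes only in rows, so rows that repeat a pose let the fingers close, or fill a call up. It gives the time, the measured TCP pose, the force and the opening at its end, in the units of the state.
- r.observe(): the state, without advancing time (a new reading comes with each control period).
- cams.grab_frame(name): name is "scene" or "side" or "wrist"; returns the picture (384x512x3 uint8, blue, green, red); there is no depth.
- cams.camera_params(name): a dict with "mtx" (3x3 intrinsics, pixels), "origin" and "rotation" of the camera in the world. Camera axes: x right, y up, looking along -z (the intrinsics and any distortion apply to the point x, -y, -z); pixel columns grow to the right and rows downward; lengths in m; the calibration is good to about 2 mm. A picture is of the moment at which its call begins: read the wrist's pose just before it. camera_params takes no time and is no camera call; for the wrist camera it gives the pose at the moment of the call.
- job.finish_job(): hands the job in, once; it reports no verdict.
The state is a dict: "time_s": time; "qpos": joint angles; "dq": joint speeds; "effort": joint torques, N m; "ee_pos": TCP position; "eef_rot": TCP orientation; "force": force on the tool from outside, world axes, zero at the start; "wrist_torque": the same for the moment, N m; "finger_gap": opening from 0.0 (shut) to 1.0 (fully open).
Only numpy, scipy, OpenCV 4.12 (cv2) and the standard library are available. Lean on these libraries where they do the work, as an engineer would, in place of code of your own. Each camera call takes 0.05 s, during which the arm holds its last target. There are 200 camera calls.

TASK

The kitchen's grocery hand truck lies upturned on the worktop with one wheel still on its axle: push that wheel round by its spokes with a fingertip, spoke after spoke, until the tyre's valve sits at the very bottom of the rim with its stem pointing straight up at the axle, ready for the pump. Push gently and do not grip the wheel, keep off the tyre and the valve stem, and leave the wheel standing still. Leave everything else on the worktop where it is.

Things in the scene. Friction and masses are not known exactly. Their poses are not given: they have to be found in the camera images.
- axle (a point): Centre of the mounted wheel, mid-width, 175 mm above the worktop. Fixed axes: x along the level axle, away from the wheel's open face; y level in the wheel's plane (left seen from the robot); z up. Two 14 mm inclined struts of the truck stand behind the wheel, over 35 mm past mid-plane (+x). Before it lie only things under 40 mm high (within 150 mm to either side).
- hub (a point): Hub of the mounted wheel: 44 mm across, 42 mm long, flush ends; same point as axle, but turns with the wheel. A push of about 2 N on a spoke 70 mm from the axle turns the wheel about x, either way, without end; it stops within a few degrees when let go. Meet and push the spokes at 50 mm/s or less: a faster hit is a hard knock.
- wheel: Mounted wheel: grey hub, rim, 5 spokes. Origin at its centre, x along the axle; its own -z points from hub to valve. Spokes stand 36, 108, 180, 252, 324 degrees round from the valve, which is thus half-way between two. Inside of the rim at 100 mm radius, rim 36 mm wide; spokes straight, 14 mm wide in the turning direction, dished to the open face: they fill 2 to 18 mm before mid-plane (-x).
- tyre: The black tyre on that wheel: 304 mm outer diameter, 44 mm wide (22 mm either side of the mid-plane), bottom 23 mm above the worktop. Origin at the wheel's centre. Not to be pushed.
- valve: The valve stem of that wheel: black rubber foot 13 mm across, then 8 mm thick with a brass end, 28 mm long. It stands in the middle of the rim bed's width and points at the hub. Origin at its foot, on the rim bed 100 mm from the axle; its z axis points along the stem to the hub. The job is done when z points straight up (valve at the bottom). Not to be pushed.
- pump: Hand pump, aluminium and black, lying level before the wheel along its own y: 260 mm long, 38 mm high. Origin at the underside centre. Loose, leave alone.
- cap: Valve dust cap, black, 14 mm across and 14 mm high. Origin at the underside centre. Loose, leave alone.
- lever: Flat black tyre lever along its own y, 120 mm long, 18 mm wide, under 12 mm high. Origin at the underside. Loose, leave alone.
- mug: White mug, 82 mm across and 95 mm high, handle to its own +y. Origin at the underside centre. Loose, leave alone.
- can: Food can, 74 mm across and 110 mm high. Origin at the underside centre. Loose, leave alone.

How it is judged:
At the end, for the whole second after the job is handed in: The valve stem points straight up to within 0.12 rad (7 degrees), that is, the valve is at the bottom of the rim, and the wheel is at rest (under 0.05 rad/s) (angle between valve's own z axis and vertical below 0.12 rad and angular speed of wheel below 0.05 rad/s); the robot touches nothing.
It fails at once if the tyre is pushed (over 5 N) (contact force between any of the fingers, the arm and tyre above 5 N).
It fails at once if the valve stem is pushed (over 3 N) (contact force between any of the fingers, the arm and valve above 3 N).
It fails at once if the wheel is gripped or shoved hard (over 45 N) (contact force between any of the fingers, the arm and wheel above 45 N).
It fails at once if a bystander is knocked, lifted or carried (moved over 25 mm) (distance of any of pump, cap, lever, mug, can from where it was at the start of the episode above 0.025 m).
It also fails if it takes over 58 s, if anything falls off the work surface, if the arm or the gripper's body presses on something with over 40 N, if the wrist force passes 120 N, or if a joint passes its speed limit or range.

## Working session

There is one attempt and no reset: what is moved stays moved. The work goes in short steps, Python scripts to look and compute and a tool call to move; the robot and the scene stay as the last step left them, time stands still between calls to the robot, and variables do not carry over. Pictures are saved under pics/ and viewed, about 8 in all and at most 12, crops included, and the job is handed in when it is done.

Besides the shell and the picture viewer there is one more tool, called after "Emit:" as name(argument=value, ...) on one line, values as JSON. apply_moves: Moves the arm, as the interface text tells. Scaled input: -1 to 1 covers 100 mm each way for a shift and 1.5 rad each way for a turn. Its arguments: {"type":"object","properties":{"targets":{"type":"array"},"force":{"type":"number"}},"required":["targets"]}

```bash
ls; mkdir -p pics; python3 - <<'E'
from plant import r,cams,job
import cv2,numpy as np
s=r.observe();print(s)
for n in("scene","side","wrist"):
    p=cams.camera_params(n);print(n,p)
    cv2.imwrite(f"pics/{n}0.png",cams.grab_frame(n))
E
```

```text
pics
{'time_s': 0.0, 'qpos': array([ 1.15111275e+00,  2.64702416e-01,  1.60534849e+00,  2.74927128e-06,
        1.27372313e+00, -3.69241667e-02]), 'dq': array([-8.40521147e-05, -1.26277488e-04,  3.17551959e-05,  1.14046330e-03,
       -6.74401918e-04, -8.69955713e-04]), 'effort': array([-2.92838420e-03, -5.02117825e+01, -3.56864512e+01,  7.23713008e-02,
        2.97486945e-02, -1.77400470e-04]), 'ee_pos': array([0.25182723, 0.62550149, 0.23743599]), 'eef_rot': array([ 0.69494749, -0.13467697,  0.13432606, -0.69344546]), 'force': array([0.87496886, 0.34552079, 0.68633762]), 'wrist_torque': array([0.03077179, 0.07844875, 0.01487768]), 'finger_gap': 1.0024724293224316}
scene {'mtx': array([[405.12739473,   0.        , 257.41478732],
       [  0.        , 405.12739473, 190.85938446],
       [  0.        ,   0.        ,   1.        ]]), 'origin': array([ 1.49602473, -0.0841546 ,  0.83555872]), 'rotation': array([0.30038362, 0.31530317, 0.6628516 , 0.60908237])}
side {'mtx': array([[469.2240966 ,   0.        , 257.41879026],
       [  0.        , 469.2240966 , 193.42059953],
       [  0.        ,   0.        ,   1.        ]]), 'origin': array([ 0.31876465, -0.34312721,  1.15774183]), 'rotation': array([ 0.14358712, -0.06935359, -0.44219373,  0.88263102])}
wrist {'mtx': array([[291.11210337,   0.        , 257.89427984],
       [  0.        , 291.11210337, 193.08030127],
       [  0.        ,   0.        ,   1.        ]]), 'origin': array([0.18407478, 0.65308442, 0.38351692]), 'rotation': array([-0.11859198, -0.08041021,  0.5541713 ,  0.81997824])}
```

```bash
python3 - <<'E'
import cv2,numpy as np
a=[cv2.resize(cv2.imread(f"pics/{n}0.png"),(400,300)) for n in("scene","side","wrist")]
cv2.imwrite("pics/m0.png",np.vstack([np.hstack(a[:2]),np.hstack([a[2],a[2]*0])]))
E
```

```text
(no output)
```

View pics/m0.png

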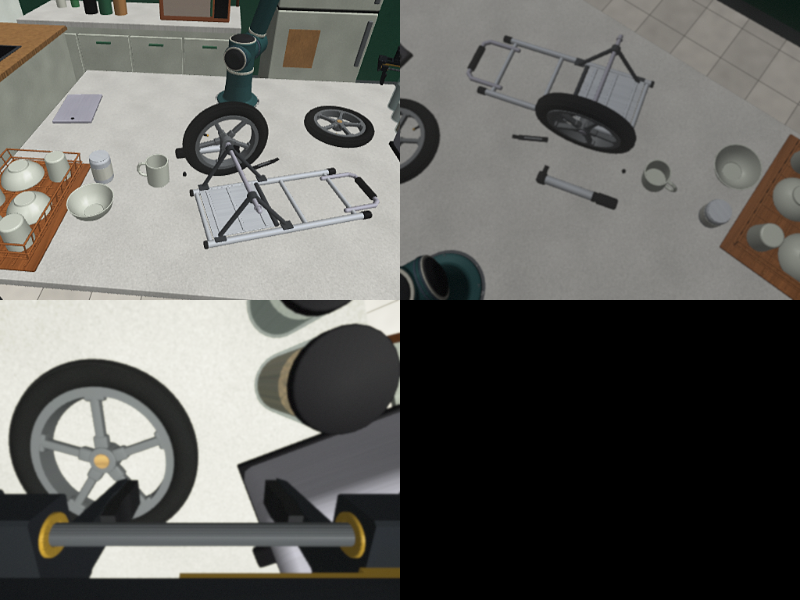

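The mosaic shows the mounted wheel at about (230,140) in the scene view and (585,123) in the side view. The pump, cap and lever lie in front of it. The wrist camera sees only the spare wheel. Next I'll enlarge the mounted wheel.

```bash
cat > h.py <<'E'
import cv2,numpy as np
from scipy.spatial.transform import Rotation as R
from plant import r,cams,job
P={n:cams.camera_params(n) for n in("scene","side")}
def par(n): return cams.camera_params(n) if n=="wrist" else P[n]
def ray(n,u,v,p=None):
    p=p or par(n);d=np.linalg.inv(p["mtx"])@[u,v,1.];d=R.from_quat(p["rotation"]).apply(d*[1,-1,-1])
    return np.array(p["origin"]),d/np.linalg.norm(d)
def onplane(n,uv,pt,nrm,p=None):
    o,d=ray(n,*uv,p=p);return o+d*(np.dot(np.array(pt)-o,nrm)/np.dot(d,nrm))
def tri(a,ua,b,ub):
    o,d=ray(a,*ua);q,e=ray(b,*ub)
    t=np.linalg.lstsq(np.c_[d,-e],q-o,rcond=None)[0];x,y=o+d*t[0],q+e*t[1]
    return (x+y)/2,np.linalg.norm(x-y)
def proj(n,X,p=None):
    p=p or par(n);c=R.from_quat(p["rotation"]).inv().apply(np.atleast_2d(X)-p["origin"])*[1,-1,-1]
    c=c@np.array(p["mtx"]).T;return c[:,:2]/c[:,2:]
E
python3 - <<'E'
import cv2,numpy as np
a=cv2.imread("pics/scene0.png")[120:240,225:350];b=cv2.imread("pics/side0.png")[105:205,160:310]
f=lambda i:cv2.convertScaleAbs(cv2.resize(i,None,fx=4,fy=4,interpolation=2),alpha=1.4)
cv2.imwrite("pics/a.png",f(a));cv2.imwrite("pics/b.png",f(b))
E
```

```text
(no output)
```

View pics/a.png

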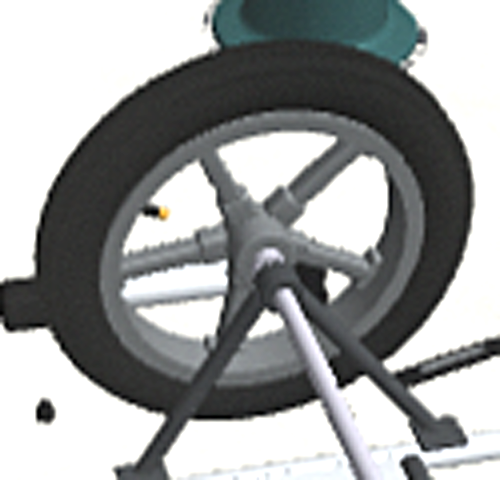

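View pics/b.png

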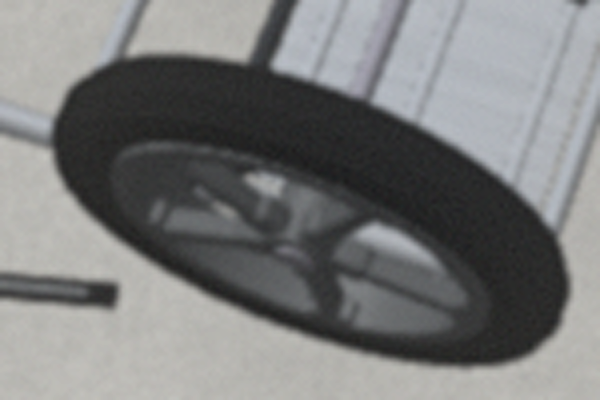

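The crops show the valve's brass end at scene pixel (265,173), on the −y side of the wheel, which is the right-hand side seen from the robot. The hub's front end is at side pixel (232.5,168).

```bash
python3 - <<'E'
from h import *
f=onplane("side",(232.5,168),[0,0,.175],[0,0,1.]);b=onplane("scene",(292,185.5),[0,0,.175],[0,0,1.])
print("hub front",f,"back",b,np.linalg.norm(f-b))
im=cv2.imread("pics/side0.png")
g=cv2.cvtColor(im,cv2.COLOR_BGR2GRAY);m=(g<48).astype(np.uint8)[105:205,160:310]
m=cv2.morphologyEx(m,cv2.MORPH_OPEN,np.ones((3,3)))
c=max(cv2.findContours(m,0,1)[0],key=cv2.contourArea)+[160,105]
e=cv2.fitEllipse(cv2.convexHull(c));print(e,cv2.contourArea(c))
t=np.deg2rad(e[2]+90);L=e[1][1]/2
ends=[onplane("side",np.array(e[0])+s*L*np.array([np.cos(t),np.sin(t)]),[0,0,.175],[0,0,1.]) for s in(1,-1)]
d=ends[0]-ends[1];print(ends,np.linalg.norm(d),"mid",(ends[0]+ends[1])/2)
for name,v in(("ends",d),("hub",np.array([-(b-f)[1],(b-f)[0],0]))):
    ax=np.array([-v[1],v[0],0]);ax*=np.sign(ax[0]);ax/=np.linalg.norm(ax);print(name,ax,np.rad2deg(np.arctan2(ax[1],ax[0])))
    c0=f+.021*ax; vt=onplane("scene",(265,173),c0,ax)-c0;yy=np.cross([0,0,1],ax)
    print("centre",c0,"valve tip y,z",vt@yy,vt[2],np.linalg.norm(vt),"ang from down toward -y",np.rad2deg(np.arctan2(-vt@yy,-vt[2])))
E
```

```text
hub front [ 0.59169562 -0.06323164  0.175     ] back [ 0.63161666 -0.04919478  0.175     ] 0.04231694015165572
((237.36709594726562, 156.8211212158203), (59.84016036987305, 137.5185546875), 112.03520202636719) 6267.0
[array([0.58280611, 0.10198745, 0.175     ]), array([ 0.65532955, -0.20684629,  0.175     ])] 0.31723481775358364 mid [ 0.61906783 -0.05242942  0.175     ]
ends [ 0.9735178   0.22861121 -0.        ] 13.215321704037768
centre [ 0.61213949 -0.0584308   0.175     ] valve tip y,z -0.06606672745334449 0.032937449030039256 0.07382200230961591 ang from down toward -y 116.4984676095876
hub [ 0.94338217  0.33170783 -0.        ] 19.37246637058644
centre [ 0.61150664 -0.05626577  0.175     ] valve tip y,z -0.07011793459269611 0.03837162028424912 0.0799306323932459 ang from down toward -y 118.6894195709632
```

```bash
python3 - <<'E'
from h import *
s=r.observe();T=R.from_quat(s["eef_rot"]);print(T.as_matrix().round(3))
p=par("wrist");print("cam in tool",T.inv().apply(p["origin"]-s["ee_pos"]),"cam look in tool",T.inv().apply(R.from_quat(p["rotation"]).apply([0,0,-1])))
E
```

```text
[[ 0.928 -0.001  0.373]
 [-0.373 -0.002  0.928]
 [-0.    -1.    -0.002]]
cam in tool [-7.31658044e-02 -1.45975642e-01 -8.68543372e-05] cam look in tool [0.28365135 0.95892416 0.0025254 ]
```

```bash
cat >> h.py <<'E'
YAW=np.deg2rad(13.2);AX=np.array([np.cos(YAW),np.sin(YAW),0]);YY=np.cross([0,0,1.],AX);C0=np.array([.6121,-.0584,.175])
TGT=R.from_matrix(np.c_[[0,0,-1.],AX,-YY])
q0=[1.15111,.2647,1.60535,0,1.27372,-.036924]
def wr(j1,f,j4,j5,j6): return R.from_euler("ZYZYZ",[j1,f,j4,j5,j6])
CC=wr(q0[0],q0[1]+q0[2],*q0[3:]).inv()*R.from_quat([0.69494749,-0.13467697,0.13432606,-0.69344546])
def go(pos,rot):
    "numbers for a row that reaches pos,rot from the pose now"
    s=r.observe();T=R.from_quat(s["eef_rot"])
    print("row",np.r_[T.inv().apply(np.array(pos)-s["ee_pos"])/.1,(T.inv()*rot).as_rotvec()/1.5].round(3))
E
python3 - <<'E'
from h import *
for f in(1.8,2.1,2.4):
  for j1 in (-.15,-.3):
    for flip in(0,1):
      t=TGT*(R.from_rotvec([0,np.pi*flip,0]))
      e=(R.from_euler("ZY",[j1,f]).inv()*t*CC.inv()).as_euler("ZYZ");print(f,j1,flip,e.round(2),"or",(e+[np.pi,0,np.pi]).round(2))
go([.35,.55,.34],R.from_quat(r.observe()["eef_rot"]))
E
```

```text
Traceback (most recent call last):
  File "h.py", line 22, in <module>
    CC=wr(q0[0],q0[1]+q0[2],*q0[3:]).inv()*R.from_quat([0.69494749,-0.13467697,0.13432606,-0.69344546])
       ~~^^^^^^^^^^^^^^^^^^^^^^^^^^^
  File "h.py", line 21, in wr
    def wr(j1,f,j4,j5,j6): return R.from_euler("ZYZYZ",[j1,f,j4,j5,j6])
                                  ~~~~~~~~~~~~^^^^^^^^^^^^^^^^^^^^^^^^^
  File "scipy/spatial/transform/_rotation.pyx", line 1413, in scipy.spatial.transform._rotation.Rotation.from_euler
ValueError: Expected axis specification to be a non-empty string of upto 3 characters, got ZYZYZ
```

```bash
sed -i 's/return R.from_euler("ZYZYZ",\[j1,f,j4,j5,j6\])/return R.from_euler("ZY",[j1,f])*R.from_euler("ZYZ",[j4,j5,j6])/' h.py
python3 - <<'E'
from h import *
print(CC.as_matrix().round(3))
for f in(1.8,2.1,2.4):
  for j1 in (-.15,-.3):
    for flip in(0,1):
      t=TGT*(R.from_rotvec([0,np.pi*flip,0]))
      e=(R.from_euler("ZY",[j1,f]).inv()*t*CC.inv()).as_euler("ZYZ");print(f,j1,flip,e.round(2))
go([.35,.55,.34],R.from_quat(r.observe()["eef_rot"]))
E
```

```text
[[-0.  0. -1.]
 [-1.  0.  0.]
 [ 0.  1.  0.]]
1.8 -0.15 0 [ 2.09  0.44 -0.56]
1.8 -0.15 1 [2.09 0.44 2.58]
1.8 -0.3 0 [ 1.94  0.57 -0.43]
1.8 -0.3 1 [1.94 0.57 2.71]
2.1 -0.15 0 [ 2.47  0.64 -1.01]
2.1 -0.15 1 [2.47 0.64 2.14]
2.1 -0.3 0 [ 2.28  0.73 -0.86]
2.1 -0.3 1 [2.28 0.73 2.28]
2.4 -0.15 0 [ 2.64  0.89 -1.24]
2.4 -0.15 1 [2.64 0.89 1.9 ]
2.4 -0.3 0 [ 2.47  0.95 -1.14]
2.4 -0.3 1 [2.47 0.95 2.  ]
row [ 1.193 -1.023 -0.337  0.     0.     0.   ]
```

Emit:
apply_moves(targets=[[[0.5,-0.5,-0.2,0,0,0,-1],[1,-1,-0.35,0,0,0,-1],[1,-1,-0.35,0,0,0,-1],[1,-1,-0.35,0,0,0,-1],[1,-1,-0.35,0,0,0,-1],[1,-1,-0.35,0,0,0,-1],[1,-1,-0.35,0,0,0,-1],[1,-1,-0.35,0,0,0,-1]]])

```text
time_s: 0.95
ee_pos: [0.3305, 0.556, 0.3358]
eef_rot: [0.696, -0.135, 0.133, -0.693]
force: [-0.4, 0.7, 0.1]
finger_gap: 0.298
```

```bash
python3 - <<'E'
from h import *
s=r.observe();print(s["time_s"],s["qpos"].round(3),s["ee_pos"])
go([.42,.40,.40],wr(.8,1.85,.7,1.1,-.25)*CC)
E
```

```text
0.95 [ 0.996  0.172  1.539 -0.     1.436 -0.193] [0.33049912 0.55604338 0.33578415]
row [ 1.411 -0.638 -1.118  0.257  0.26   0.376]
```

Emit:
apply_moves(targets=[[[0.3,-0.2,-0.3,0.09,0.09,0.13,-1],[0.6,-0.4,-0.6,0.17,0.17,0.25,-1],[1,-0.6,-1,0.26,0.26,0.38,-1],[1,-0.6,-1,0.26,0.26,0.38,-1],[1,-0.6,-1,0.26,0.26,0.38,-1],[1,-0.6,-1,0.26,0.26,0.38,-1],[1,-0.6,-1,0.26,0.26,0.38,-1],[1,-0.6,-1,0.26,0.26,0.38,-1]]])

```text
time_s: 1.75
ee_pos: [0.3861, 0.4263, 0.3958]
eef_rot: [-0.448, 0.423, -0.088, 0.782]
force: [-0.5, -0.1, 0.6]
finger_gap: 0.007
```

```bash
python3 - <<'E'
from h import *
s=r.observe();print(s["time_s"],s["qpos"].round(3),s["ee_pos"])
q=s["qpos"];print((R.from_quat(s["eef_rot"]).inv()*wr(q[0],q[1]+q[2],*q[3:])*CC).magnitude())
go([.42,.30,.40],wr(.5,1.85,1.4,.9,-.5)*CC)
E
```

```text
1.75 [ 0.406 -0.072  1.822  0.691  1.423 -0.494] [0.38605533 0.42633895 0.39576156]
5.266232419076393e-06
row [ 0.842 -0.851 -0.529  0.413  0.204  0.244]
```

Emit:
apply_moves(targets=[[[0.2,-0.2,-0.1,0.1,0.05,0.06,-1],[0.4,-0.4,-0.25,0.2,0.1,0.12,-1],[0.6,-0.6,-0.4,0.3,0.15,0.18,-1],[0.84,-0.85,-0.53,0.41,0.2,0.24,-1],[0.84,-0.85,-0.53,0.41,0.2,0.24,-1],[0.84,-0.85,-0.53,0.41,0.2,0.24,-1],[0.84,-0.85,-0.53,0.41,0.2,0.24,-1],[0.84,-0.85,-0.53,0.41,0.2,0.24,-1]]])

```text
time_s: 2.55
ee_pos: [0.4202, 0.3012, 0.4018]
eef_rot: [-0.095, 0.557, -0.136, 0.814]
force: [0.4, -0.2, 0.2]
finger_gap: 0.005
```

```bash
python3 - <<'E'
from h import *
s=r.observe();print(s["time_s"],s["qpos"].round(3),s["ee_pos"],R.from_quat(s["eef_rot"]).apply([0,1,0]))
go([.42,.1,.38],TGT)
E
```

```text
2.55 [-0.119 -0.261  2.268  1.289  1.438 -0.806] [0.42015878 0.30116733 0.40175892] [ 0.1160929   0.94491627 -0.30603214]
row [ 0.85  -1.834 -0.085  0.835  0.351  0.022]
```

Emit:
apply_moves(targets=[[[0.1,-0.2,0,0.1,0.04,0,-1],[0.2,-0.4,0,0.2,0.08,0,-1],[0.3,-0.6,0,0.3,0.12,0,-1],[0.4,-0.8,0,0.4,0.16,0,-1],[0.5,-1,0,0.5,0.2,0.01,-1],[0.5,-1,0,0.6,0.25,0.01,-1],[0.5,-1,0,0.7,0.3,0.02,-1],[0.5,-1,0,0.75,0.32,0.02,-1]]])

```text
time_s: 3.35
ee_pos: [0.4836, 0.1947, 0.4615]
eef_rot: [0.296, 0.595, -0.4, 0.632]
force: [0.4, 1.0, -0.6]
finger_gap: 0.003
```

```bash
python3 - <<'E'
from h import *
s=r.observe();print(s["time_s"],s["qpos"].round(3),s["ee_pos"],R.from_quat(s["eef_rot"]).apply([0,1,0]))
go([.47,-.09,.29],TGT)
E
```

```text
3.35 [-0.012 -0.785  2.563  1.716  0.548 -0.35 ] [0.48363172 0.19472126 0.46149243] [ 0.85673054  0.50566796 -0.10155145]
row [ 2.133 -1.382  2.147  0.205  0.088  0.055]
```

Emit:
apply_moves(targets=[[[0.2,-0.1,0.2,0,0,0,-1],[0.4,-0.2,0.4,0.05,0.02,0.01,-1],[0.6,-0.4,0.6,0.1,0.04,0.02,-1],[0.8,-0.6,0.8,0.15,0.06,0.04,-1],[1,-0.7,1,0.2,0.09,0.05,-1],[1,-0.7,1,0.2,0.09,0.05,-1],[1,-0.7,1,0.2,0.09,0.05,-1],[1,-0.7,1,0.2,0.09,0.05,-1]]])

```text
time_s: 4.15
ee_pos: [0.5449, 0.0541, 0.4583]
eef_rot: [0.422, 0.568, -0.444, 0.55]
force: [1.0, -1.1, -0.9]
finger_gap: 0.004
```

```bash
python3 - <<'E'
from h import *
s=r.observe();print(s["time_s"],s["qpos"].round(3),s["ee_pos"],R.from_quat(s["eef_rot"]).apply([0,1,0]))
go([.47,-.09,.26],TGT)
E
```

```text
4.15 [-0.257 -0.677  2.567  2.02   0.572 -0.543] [0.5448585  0.05407099 0.4582971 ] [ 0.9674729   0.24973886 -0.04033233]
row [ 2.025 -1.004  1.208  0.015  0.     0.027]
```

```bash
cat >> h.py <<'E'
D=[([1.15111,.2647,1.60535,0,1.27372,-.03692],[.25183,.6255,.23744]),([.996,.172,1.539,0,1.436,-.193],[.3305,.55604,.33578]),
([.406,-.072,1.822,.691,1.423,-.494],[.38606,.42634,.39576]),([-.119,-.261,2.268,1.289,1.438,-.806],[.42016,.30117,.40176]),
([-.012,-.785,2.563,1.716,.548,-.35],[.48363,.19472,.46149]),([-.257,-.677,2.567,2.02,.572,-.543],[.54486,.05407,.4583])]
def rows(q):
    z=R.from_euler("Z",q[0]);f=q[1]+q[2];ap=(wr(q[0],f,*q[3:])*CC).apply([0,1,0])
    V=lambda a,b:z.apply([a,0,b])
    return np.c_[V(1,0),V(0,1),V(np.sin(q[1]),np.cos(q[1])),V(np.sin(f),np.cos(f)),V(np.cos(f),-np.sin(f)),ap]
A=np.vstack([rows(q) for q,_ in D]);B=np.hstack([p for _,p in D])
PR,_,_,SV=np.linalg.lstsq(A,B,rcond=1e-4)
def fk(q): return rows(q)@PR
LO=np.array([-2.63,-.94,.31,-1.31,0,-2.55]);HI=np.array([2.63,2.18,2.57,4.45,2.66,2.55])
from scipy.optimize import least_squares
def ik(pos,rot,q0):
    g=lambda q:np.r_[10*(fk(q)-pos),((wr(q[0],q[1]+q[2],*q[3:])*CC).inv()*rot).as_rotvec()]
    s=least_squares(g,np.clip(q0,LO+.02,HI-.02),bounds=(LO,HI));return s.x,s.cost
E
python3 - <<'E'
from h import *
print(PR.round(4),SV.round(3),np.abs(A@PR-B).max())
q=r.observe()["qpos"]
for roll in (0,np.pi/2):
 for tilt in(0,.2,.35):
  Rt=R.from_rotvec(YY*tilt)*TGT*R.from_rotvec([0,roll,0])
  for lab,a,dep in(("start",245,.005),("top",180,.005),("end",125,.005),("front",200,-.08)):
   a=np.deg2rad(a);p=C0-.068*np.sin(a)*YY-[0,0,.068*np.cos(a)]+dep*AX
   best=min((ik(p,Rt,s) for s in([-.25,.3,1.9,2.2,.7,-.9],[-.2,0,1.9,0.3,1.,-.5],[-.25,.0,2.3,2.6,.9,1])),key=lambda t:t[1]);print(round(roll,1),tilt,lab,p.round(3),best[0].round(2),round(best[1],5))
E
```

```text
[-0.0461  0.213   0.5444  0.6034 -0.0339  0.3673] [4.508 3.477 1.747 0.691 0.168 0.159] 0.02611802178660927
0 0 start [0.603 0.003 0.204] [-0.5   0.19  2.57  2.18  1.36 -1.26] 0.02084
0 0 top [ 0.617 -0.057  0.243] [-0.55  0.06  2.57  2.24  1.23 -1.18] 0.00175
0 0 end [ 0.63  -0.111  0.214] [-0.62  0.18  2.53  2.24  1.29 -1.24] 0.0
0 0 front [ 0.529 -0.054  0.239] [-0.83  0.05  2.57  1.77  1.42 -1.06] 0.03546
0 0.2 start [0.603 0.003 0.204] [-0.41 -0.11  2.57  2.08  0.86 -0.93] 0.01113
0 0.2 top [ 0.617 -0.057  0.243] [-0.48 -0.13  2.57  2.17  0.89 -0.99] 0.0
0 0.2 end [ 0.63  -0.111  0.214] [-0.61  0.01  2.51  2.09  1.   -1.03] 0.0
0 0.2 front [ 0.529 -0.054  0.239] [-0.75 -0.23  2.57  1.64  1.07 -0.68] 0.02027
0 0.35 start [0.603 0.003 0.204] [-0.3  -0.22  2.57  2.09  0.61 -0.84] 0.00123
0 0.35 top [ 0.617 -0.057  0.243] [-0.45 -0.21  2.51  1.94  0.69 -0.74] 0.0
0 0.35 end [ 0.63  -0.111  0.214] [-0.57 -0.08  2.46  1.91  0.8  -0.81] 0.0
0 0.35 front [ 0.529 -0.054  0.239] [-0.64 -0.37  2.57  1.54  0.84 -0.45] 0.00621
1.6 0 start [0.603 0.003 0.204] [-0.5   0.19  2.57  2.18  1.36  0
[... 185 characters left out ...]
9 -0.054  0.239] [-0.83  0.05  2.57  1.77  1.42  0.52] 0.03546
1.6 0.2 start [0.603 0.003 0.204] [-0.41 -0.11  2.57  2.08  0.86  0.64] 0.01113
1.6 0.2 top [ 0.617 -0.057  0.243] [-0.48 -0.13  2.57  2.17  0.89  0.58] 0.0
1.6 0.2 end [ 0.63  -0.111  0.214] [-0.61  0.01  2.51  2.09  1.    0.54] 0.0
1.6 0.2 front [ 0.529 -0.054  0.239] [-0.75 -0.23  2.57  1.64  1.07  0.9 ] 0.02027
1.6 0.35 start [0.603 0.003 0.204] [-0.3  -0.22  2.57  2.09  0.61  0.74] 0.00123
1.6 0.35 top [ 0.617 -0.057  0.243] [-0.45 -0.21  2.51  1.94  0.69  0.83] 0.0
1.6 0.35 end [ 0.63  -0.111  0.214] [-0.57 -0.08  2.46  1.91  0.8   0.76] 0.0
1.6 0.35 front [ 0.529 -0.054  0.239] [-0.64 -0.37  2.57  1.54  0.84  1.12] 0.00621
```

```bash
python3 - <<'E'
s=open('h.py').read()
s=s.replace("V(np.cos(f),-np.sin(f)),ap]","V(np.cos(f),-np.sin(f)),ap,(R.from_euler('ZY',[q[0],f])*R.from_euler('ZY',[q[3],q[4]])).apply([1,0,0])]")
open('h.py','w').write(s)
E
python3 - <<'E'
from h import *
print(PR.round(4),SV.round(3),(A@PR-B).round(4).reshape(-1,3))
E
```

```text
[-0.0374  0.2082  0.5454  0.6103 -0.032   0.3594  0.0155] [4.627 3.889 2.121 0.717 0.63  0.168 0.159] [[ 0.0259 -0.003  -0.0115]
 [ 0.0214 -0.0127 -0.0031]
 [-0.0007 -0.0125  0.0012]
 [-0.0063 -0.0041  0.0007]
 [-0.0021 -0.0022  0.0053]
 [ 0.0034 -0.0048  0.0073]]
```

```bash
sed -i "s/apply(\[1,0,0\])\]/apply([1,0,0]),z.apply([0,1,0])]/" h.py
python3 - <<'E'
from h import *
print(PR.round(4),SV.round(3),(A@PR-B).round(4).reshape(-1,3))
for roll in (0,):
 for tilt in(0,.2,.35,-.2):
  Rt=R.from_rotvec(YY*tilt)*TGT*R.from_rotvec([0,roll,0])
  for lab,a,dep in(("start",245,.005),("top",180,.005),("end",125,.005),("front",200,-.08)):
   a=np.deg2rad(a);p=C0-.068*np.sin(a)*YY-[0,0,.068*np.cos(a)]+dep*AX
   best=min((ik(p,Rt,s) for s in([-.25,.3,1.9,2.2,.7,-.9],[-.2,0,1.9,0.3,1.,-.5],[-.25,.0,2.3,2.6,.9,1])),key=lambda t:t[1]);print(round(roll,1),tilt,lab,p.round(3),best[0].round(2),round(best[1],5))
E
```

```text
[-6.000e-04  2.522e-01  5.122e-01  5.671e-01  1.700e-03  3.403e-01
  2.000e-04  2.480e-02] [4.629 3.908 2.848 1.532 0.69  0.564 0.167 0.153] [[ 0.0001 -0.     -0.    ]
 [ 0.     -0.0001 -0.0002]
 [-0.      0.0001  0.0004]
 [ 0.     -0.0001  0.0001]
 [ 0.0001 -0.0001  0.    ]
 [-0.0001  0.0002 -0.0002]]
0 0 start [0.603 0.003 0.204] [-0.43  0.31  2.57  2.38  1.41 -1.39] 0.00487
0 0 top [ 0.617 -0.057  0.243] [-0.52  0.16  2.55  2.34  1.26 -1.27] 0.0
0 0 end [ 0.63  -0.111  0.214] [-0.64  0.29  2.48  2.24  1.33 -1.28] 0.0
0 0 front [ 0.529 -0.054  0.239] [-0.82  0.18  2.57  1.86  1.47 -1.19] 0.02628
0 0.2 start [0.603 0.003 0.204] [-0.4   0.01  2.57  2.24  0.94 -1.11] 0.0037
0 0.2 top [ 0.617 -0.057  0.243] [-0.51 -0.04  2.53  2.18  0.93 -1.04] 0.0
0 0.2 end [ 0.63  -0.111  0.214] [-0.62  0.11  2.47  2.11  1.03 -1.08] 0.0
0 0.2 front [ 0.529 -0.054  0.239] [-0.76 -0.16  2.57  1.69  1.09 -0.77] 0.01826
0 0.35 start [0.603 0.003 0.204] [-0.32 -0.11  2.57  2.26  0.69 -1.03] 0.0
0 0.35 top [ 0.617 -0.057  0.243] [-0.48 -0.14  2.49  1.97  0.73 -0.8 ] 0.0
0 0.35 end [ 0.63  -0.111  0.214] [-0.59  0.01  2.43  1.94  0.83 -0.87] 0.0
0 0.35 front [ 0.529 -0.054  0.239] [-0.66 -0.31  2.57  1.58  0.86 -0.53] 0.00594
0 -0.2 start [0.603 0.003 0.204] [-0.34  0.5   2.56  2.57  1.71 -1.53] 0.0
0 -0.2 top [ 0.617 -0.057  0.243] [-0.51  0.38  2.52  2.42  1.6  -1.41] 0.0
0 -0.2 end [ 0.63  -0.111  0.214] [-0.62  0.5   2.44  2.31  1.63 -1.42] 0.0
0 -0.2 front [ 0.529 -0.054  0.239] [-0.74  0.48  2.57  2.06  1.81 -1.52] 0.01377
```

```bash
python3 - <<'E'
from h import *
for yaw in (.15,.3,.45):
 for tilt in(0,.2):
  Rt=R.from_euler("Z",yaw)*R.from_rotvec(YY*tilt)*TGT
  print("yaw",yaw,"tilt",tilt)
  for lab,a,dep in(("245",245,.005),("200",200,.005),("130",130,.005),("100",100,.005),("f245",245,-.05),("f180",180,-.05),("f100",100,-.05)):
   a=np.deg2rad(a);p=C0-.066*np.sin(a)*YY-[0,0,.066*np.cos(a)]+dep*AX
   best=min((ik(p,Rt,s) for s in([-.25,.3,1.9,2.2,.7,-.9],[-.6,0,2.3,1.8,.9,-.9])),key=lambda t:t[1]);print("  ",lab,p.round(3),best[0].round(2),round(best[1],5))
E
```

```text
yaw 0.15 tilt 0
   245 [0.603 0.001 0.203] [-0.49  0.28  2.55  2.25  1.38 -1.33] 0.0
   200 [ 0.612 -0.035  0.237] [-0.57  0.2   2.51  2.14  1.33 -1.22] 0.0
   130 [ 0.629 -0.106  0.217] [-0.7   0.33  2.4   2.02  1.38 -1.2 ] 0.0
   100 [ 0.632 -0.121  0.186] [-0.73  0.42  2.37  2.01  1.42 -1.26] 0.0
   f245 [ 0.55  -0.012  0.203] [-0.68  0.3   2.57  1.98  1.48 -1.32] 0.00541
   f180 [ 0.563 -0.07   0.241] [-0.75  0.16  2.55  1.98  1.39 -1.18] 0.0
   f100 [ 0.578 -0.133  0.186] [-0.85  0.39  2.44  1.9   1.47 -1.27] 0.0
yaw 0.15 tilt 0.2
   245 [0.603 0.001 0.203] [-0.47  0.07  2.55  2.13  1.06 -1.12] 0.0
   200 [ 0.612 -0.035  0.237] [-0.56  0.02  2.5   1.99  1.05 -0.99] 0.0
   130 [ 0.629 -0.106  0.217] [-0.69  0.16  2.4   1.89  1.13 -1.  ] 0.0
   100 [ 0.632 -0.121  0.186] [-0.71  0.25  2.38  1.9   1.16 -1.08] 0.0
   f245 [ 0.55  -0.012  0.203] [-0.65  0.03  2.57  1.84  1.16 -1.01] 0.00529
   f180 [ 0.563 -0.07   0.241] [-0.73 -0.04  2.54  1.83  1.14 -0.94] 0.0
   f100 [ 0.578 -0.133  0.186] [-0.83  0.2   2.44  1.8   1.23 -1.08] 0.0
yaw 0.3 tilt 0
   245 [0.603 0.001 0.203] [-0.58  
[... 1331 characters left out ...]
.34  2.45  1.71  1.52 -1.22] 0.0
   f180 [ 0.563 -0.07   0.241] [-0.82  0.29  2.36  1.63  1.54 -1.08] 0.0
   f100 [ 0.578 -0.133  0.186] [-0.89  0.49  2.24  1.57  1.57 -1.15] 0.0
yaw 0.45 tilt 0.2
   245 [0.603 0.001 0.203] [-0.61  0.21  2.38  1.71  1.25 -1.01] 0.0
   200 [ 0.612 -0.035  0.237] [-0.67  0.17  2.32  1.63  1.28 -0.91] 0.0
   130 [ 0.629 -0.106  0.217] [-0.76  0.3   2.21  1.56  1.33 -0.92] 0.0
   100 [ 0.632 -0.121  0.186] [-0.78  0.38  2.18  1.56  1.34 -0.98] 0.0
   f245 [ 0.55  -0.012  0.203] [-0.72  0.15  2.45  1.61  1.31 -1.02] 0.0
   f180 [ 0.563 -0.07   0.241] [-0.8   0.14  2.35  1.52  1.36 -0.9 ] 0.0
   f100 [ 0.578 -0.133  0.186] [-0.87  0.34  2.25  1.48  1.39 -1.  ] 0.0
```

```bash
cat >> h.py <<'E'
RT=R.from_euler("Z",.3)*TGT*R.from_rotvec([0,np.pi/2,0])
def P_(a,dep,rad=.066):
    a=np.deg2rad(a);return C0-rad*np.sin(a)*YY-[0,0,rad*np.cos(a)]+dep*AX
E
python3 - <<'E'
from h import *
for n,uv in (("mug",(329,226)),("can",(400,270)),("pump1",(180,222)),("pump2",(272,262)),("lever",(167,176)),("cap",(286,219))):print(n,onplane("side",uv,[0,0,0.02],[0,0,1.])[:2].round(3))
q=r.observe()["qpos"]
for p in([.54,-.1,.40],[.54,-.12,.32],P_(235,-.05),P_(235,.005),P_(126,.005)):
  b=ik(np.array(p),RT,[-.7,.2,2.4,1.9,1.4,.3]);print(np.round(p,3),b[0].round(2),round(b[1],5))
go([.54,-.1,.42],RT)
E
```

```text
mug [ 0.656 -0.307]
can [ 0.668 -0.506]
pump1 [ 0.441 -0.003]
pump2 [ 0.498 -0.247]
lever [0.516 0.103]
cap [ 0.607 -0.211]
[ 0.54 -0.1   0.4 ] [-0.9  -0.14  2.39  1.66  1.46  0.88] 0.0
[ 0.54 -0.12  0.32] [-0.94  0.06  2.41  1.65  1.5   0.67] 0.0
[ 0.551 -0.017  0.213] [-0.71  0.26  2.54  1.88  1.46  0.33] 0.0
[ 0.605 -0.005  0.213] [-0.59  0.3   2.47  2.    1.41  0.34] 0.0
[ 0.629 -0.109  0.214] [-0.75  0.39  2.31  1.83  1.45  0.43] 0.0
row [ 0.4   -0.416  1.48  -0.166  1.036 -0.124]
```

Emit:
apply_moves(targets=[[[0,-0.2,0.2,-0.01,0.09,-0.01,-1],[0,-0.4,0.4,-0.03,0.18,-0.02,-1],[0.1,-0.4,0.6,-0.04,0.27,-0.03,-1],[0.15,-0.4,0.8,-0.06,0.36,-0.04,-1],[0.2,-0.4,1,-0.07,0.45,-0.05,-1],[0.25,-0.4,1,-0.09,0.54,-0.06,-1],[0.3,-0.4,1,-0.1,0.63,-0.07,-1],[0.3,-0.4,1,-0.11,0.7,-0.08,-1]]])

```text
time_s: 4.95
ee_pos: [0.5302, -0.0538, 0.4295]
eef_rot: [0.509, 0.824, -0.157, 0.195]
force: [0.4, 0.7, 0.8]
finger_gap: 0.006
```

```bash
python3 - <<'E'
from h import *
s=r.observe();print(s["time_s"],s["qpos"].round(3),s["ee_pos"])
go([.53,-.1,.36],RT)
E
```

```text
4.95 [-0.814 -0.391  2.467  1.669  1.271  0.558] [ 0.5301701  -0.05379448  0.42945711]
row [-0.025 -0.159  0.819 -0.053  0.333 -0.044]
```

Emit:
apply_moves(targets=[[[0,-0.05,0.2,-0.01,0.09,-0.01,-1],[0,-0.1,0.4,-0.03,0.18,-0.02,-1],[0,-0.15,0.6,-0.04,0.26,-0.04,-1],[0,-0.15,0.8,-0.05,0.33,-0.04,-1],[0,-0.15,0.8,-0.05,0.33,-0.04,-1],[0,-0.15,0.8,-0.05,0.33,-0.04,-1],[0,-0.15,0.8,-0.05,0.33,-0.04,-1],[0,-0.15,0.8,-0.05,0.33,-0.04,-1]]])

```text
time_s: 5.75
ee_pos: [0.5295, -0.0963, 0.3618]
eef_rot: [0.5, 0.866, -0.003, 0.003]
force: [0.2, 0.7, 0.4]
finger_gap: 0.004
```

```bash
python3 - <<'E'
from h import *
s=r.observe();print(s["time_s"],s["qpos"].round(3),s["ee_pos"])
go(P_(235,-.05),RT)
p=par("wrist");im=cams.grab_frame("wrist");cv2.imwrite("pics/w1.png",im);np.save("w1.npy",p,allow_pickle=True)
cv2.imwrite("pics/w1v.png",cv2.resize(im,None,fx=1.5,fy=1.5))
E
```

```text
5.75 [-0.919 -0.093  2.442  1.658  1.478  0.78 ] [ 0.52947947 -0.09632722  0.36177159]
row [ 0.589  0.588  1.483 -0.002  0.005 -0.004]
```

View pics/w1v.png

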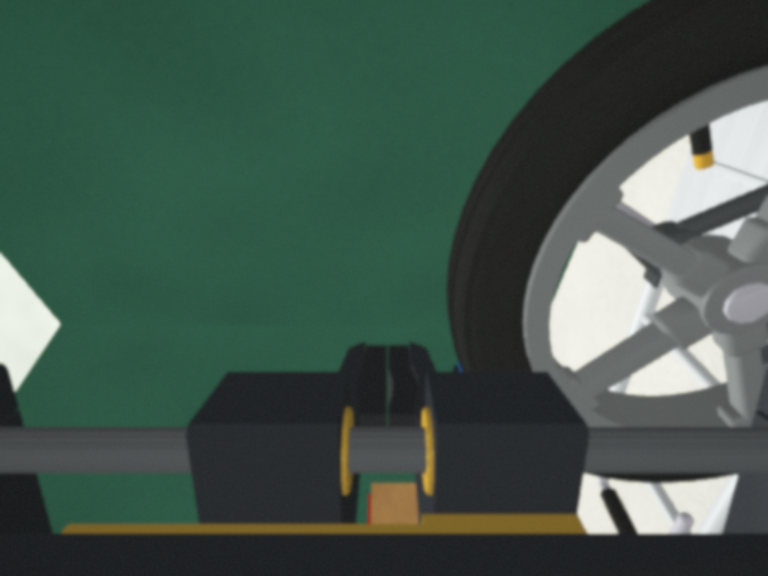

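The wrist view is turned 90° (image up is the robot's right). It shows the hub's front end at (496.7,201.3) in original pixels, the valve tip at (469,107), and spokes running up-left and down-left from the hub. I'll check these against the model.

```bash
python3 - <<'E'
from h import *
p=np.load("w1.npy",allow_pickle=True).item()
print("proj hub front",proj("wrist",C0-.021*AX,p),"seen 496.7,201.3")
o,d=ray("wrist",496.7,201.3,p);q,e=ray("side",232.5,168)
t=np.linalg.lstsq(np.c_[d,-e],q-o,rcond=None)[0];print("hub tri",o+d*t[0],q+e*t[1])
def ang(uv,dep):
    v=onplane("wrist",np.array(uv)/1.5,C0+dep*AX,AX,p)-C0;return np.hypot(v@YY,v[2]).round(4),np.rad2deg(np.arctan2(-v@YY,-v[2])).round(1)
print("valve tip",ang((704,163),0))
for uv in((608,212),(640,235),(585,382),(625,352)):print("spoke",uv,ang(uv,-.018))
E
```

```text
proj hub front [[496.67046304 202.41352535]] seen 496.7,201.3
hub tri [ 0.59233829 -0.06374075  0.17492125] [ 0.59172253 -0.06320404  0.1749031 ]
valve tip (np.float64(0.0762), np.float64(118.2))
spoke (608, 212) (np.float64(0.0979), np.float64(149.7))
spoke (640, 235) (np.float64(0.0758), np.float64(150.2))
spoke (585, 382) (np.float64(0.0903), np.float64(-137.9))
spoke (625, 352) (np.float64(0.0621), np.float64(-144.0))
```

```bash
python3 - <<'E'
from h import *
s=[-.75,.2,2.4,1.9,1.4,.3]
for p in(P_(256,-.045),P_(256,.004),P_(244,.004),P_(129,.004)):
  b=ik(p,RT,s);print(np.round(p,3),b[0].round(3),round(b[1],6))
go(P_(256,-.045),RT)
E
```

```text
[ 0.554 -0.006  0.191] [-0.68   0.326  2.543  1.919  1.476  0.256] 0.0
[0.601 0.005 0.191] [-0.569  0.359  2.475  2.023  1.433  0.276] 0.0
[0.602 0.    0.204] [-0.578  0.323  2.472  2.009  1.419  0.312] 0.0
[ 0.628 -0.107  0.217] [-0.754  0.381  2.31   1.83   1.447  0.434] 0.0
row [ 0.671  0.666  1.7   -0.002  0.005 -0.004]
```

Emit:
apply_moves(targets=[[[0.1,0.1,0.3,0,0,0,-1],[0.2,0.2,0.6,0,0,0,-1],[0.35,0.3,0.9,0,0,0,-1],[0.4,0.35,1,0,0,0,-1],[0.4,0.35,1,0,0,0,-1],[0.4,0.35,1,0,0,0,-1],[0.4,0.35,1,0,0,0,-1],[0.4,0.35,1,0,0,0,-1]]])

```text
time_s: 6.6
ee_pos: [0.5403, -0.0459, 0.2627]
eef_rot: [0.5, 0.866, -0.004, 0.004]
force: [0.2, -0.9, -0.2]
finger_gap: 0.008
```

```bash
python3 - <<'E'
from h import *
go(P_(256,-.045),RT)
E
```

```text
row [ 0.283  0.315  0.713 -0.001  0.007 -0.004]
```

Emit:
apply_moves(targets=[[[0.1,0.1,0.2,0,0,0,-1],[0.2,0.2,0.4,0,0,0,-1],[0.28,0.31,0.6,0,0,0,-1],[0.28,0.31,0.71,0,0,0,-1],[0.28,0.31,0.71,0,0,0,-1],[0.28,0.31,0.71,0,0,0,-1],[0.28,0.31,0.71,0,0,0,-1],[0.28,0.31,0.71,0,0,0,-1]]])

```text
time_s: 7.4
ee_pos: [0.5537, -0.0075, 0.1924]
eef_rot: [0.5, 0.866, -0.004, 0.005]
force: [0.3, -0.8, 0.1]
finger_gap: 0.006
```

```bash
python3 - <<'E'
from h import *
print(r.observe()["ee_pos"],r.observe()["qpos"])
go(P_(256,.004),RT)
p=par("wrist");im=cams.grab_frame("wrist");cv2.imwrite("pics/w2.png",im);np.save("w2.npy",p,allow_pickle=True)
cv2.imwrite("pics/w2v.png",cv2.rotate(im,cv2.ROTATE_90_CLOCKWISE))
E
```

```text
[ 0.55366237 -0.00749665  0.19237277] [-0.68043315  0.31855378  2.54770245  1.92493497  1.471879    0.24495379]
row [-0.131  0.475  0.015 -0.001  0.009 -0.005]
```

View pics/w2v.png

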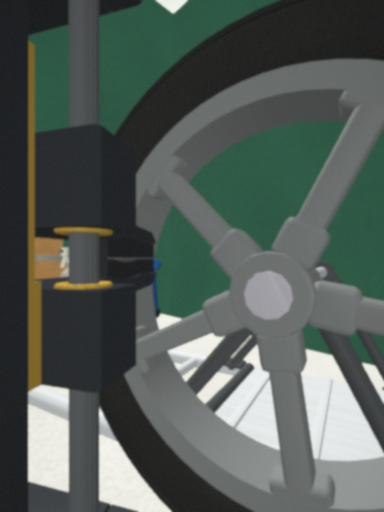

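The upright view shows the fingertip at (155,262), facing the open pocket between the upper-left and lower-left spokes. No valve is in that pocket, so I'll insert there.

Emit:
apply_moves(targets=[[[-0.02,0.05,0,0,0,0,-1],[-0.03,0.1,0,0,0,0,-1],[-0.04,0.15,0,0,0,0,-1],[-0.06,0.2,0,0,0,0,-1],[-0.07,0.25,0,0,0,0,-1],[-0.08,0.3,0,0,0,0,-1],[-0.1,0.35,0,0,0,0,-1],[-0.12,0.4,0,0,0,0,-1]]])

```text
time_s: 8.25
ee_pos: [0.5947, 0.0024, 0.1923]
eef_rot: [0.5, 0.866, -0.004, 0.005]
force: [0.5, 0.2, -0.2]
finger_gap: 0.003
```

```bash
cat >> h.py <<'E'
def arc(a,step,n=8,rad=.066,dep=.004):
    s=r.observe();T=R.from_quat(s["eef_rot"]);print(s["time_s"],s["ee_pos"].round(4),"F",s["force"].round(1))
    v=s["ee_pos"]-C0;print("now r,ang,dep",np.hypot(v@YY,v[2]).round(4),(np.rad2deg(np.arctan2(-v@YY,-v[2]))%360).round(1),(v@AX).round(4))
    for k in range(1,n+1):
        print((T.inv().apply(P_(a-k*step,dep,rad)-s["ee_pos"])/.1).round(3).tolist(),(T.inv()*RT).as_rotvec().round(3)/1.5 if k==1 else "")
E
python3 -c "
from h import *
arc(256,2)"
```

```text
8.25 [0.5947 0.0024 0.1923] F [ 0.5  0.2 -0.2]
now r,ang,dep 0.0655 254.7 -0.0031
[-0.018, 0.069, -0.009] [-0.00066667  0.00866667 -0.00466667]
[-0.025, 0.067, -0.031] 
[-0.032, 0.064, -0.052] 
[-0.04, 0.062, -0.074] 
[-0.049, 0.059, -0.095] 
[-0.059, 0.057, -0.116] 
[-0.069, 0.053, -0.136] 
[-0.08, 0.05, -0.156]
```

Emit:
apply_moves(targets=[[[-0.01,0.04,-0.01,0,0,0,-1],[-0.02,0.065,-0.03,0,0,0,-1],[-0.03,0.065,-0.05,0,0,0,-1],[-0.04,0.06,-0.075,0,0,0,-1],[-0.05,0.06,-0.095,0,0,0,-1],[-0.06,0.055,-0.115,0,0,0,-1],[-0.07,0.055,-0.135,0,0,0,-1],[-0.08,0.05,-0.155,0,0,0,-1]]])

```text
time_s: 9.05
ee_pos: [0.6028, -0.0019, 0.208]
eef_rot: [0.5, 0.866, -0.004, 0.005]
force: [-0.2, 0.8, -2.5]
finger_gap: 0.003
```

```bash
python3 -c "
from h import *
arc(240,3)"
```

```text
9.05 [ 0.6028 -0.0019  0.208 ] F [-0.2  0.8 -2.5]
now r,ang,dep 0.0659 240.0 0.0038
[-0.017, -0.003, -0.03] [-0.00133333  0.008      -0.00466667]
[-0.037, -0.009, -0.058] 
[-0.057, -0.015, -0.085] 
[-0.079, -0.022, -0.111] 
[-0.102, -0.029, -0.136] 
[-0.126, -0.036, -0.159] 
[-0.152, -0.044, -0.181] 
[-0.178, -0.052, -0.202]
```

Contact has been made at about 2.5 N, as expected. I'll continue the arc.

Emit:
apply_moves(targets=[[[-0.017,-0.003,-0.03,0,0,0,-1],[-0.037,-0.009,-0.058,0,0,0,-1],[-0.057,-0.015,-0.085,0,0,0,-1],[-0.079,-0.022,-0.111,0,0,0,-1],[-0.102,-0.029,-0.136,0,0,0,-1],[-0.126,-0.036,-0.159,0,0,0,-1],[-0.152,-0.044,-0.181,0,0,0,-1],[-0.178,-0.052,-0.202,0,0,0,-1]]])

```text
time_s: 9.85
ee_pos: [0.6071, -0.0199, 0.2286]
eef_rot: [0.5, 0.866, -0.004, 0.005]
force: [-0.3, 0.9, -0.9]
finger_gap: 0.006
```

```bash
python3 -c "
from h import *
arc(216,3)"
```

```text
9.85 [ 0.6071 -0.0199  0.2286] F [-0.3  0.9 -0.9]
now r,ang,dep 0.0661 215.8 0.004
[-0.026, -0.007, -0.017] [-0.00133333  0.008      -0.00466667]
[-0.054, -0.016, -0.035] 
[-0.084, -0.025, -0.051] 
[-0.114, -0.034, -0.065] 
[-0.144, -0.043, -0.078] 
[-0.176, -0.052, -0.089] 
[-0.208, -0.062, -0.099] 
[-0.24, -0.072, -0.106]
```

Emit:
apply_moves(targets=[[[-0.026,-0.007,-0.017,0,0,0,-1],[-0.054,-0.016,-0.035,0,0,0,-1],[-0.084,-0.025,-0.051,0,0,0,-1],[-0.114,-0.034,-0.065,0,0,0,-1],[-0.144,-0.043,-0.078,0,0,0,-1],[-0.176,-0.052,-0.089,0,0,0,-1],[-0.208,-0.062,-0.099,0,0,0,-1],[-0.24,-0.072,-0.106,0,0,0,-1]]])

```text
time_s: 10.65
ee_pos: [0.6127, -0.0442, 0.2395]
eef_rot: [0.5, 0.866, -0.004, 0.005]
force: [-0.8, 2.8, -1.5]
finger_gap: 0.004
```

```bash
python3 -c "
from h import *
arc(192,3)
cv2.imwrite('pics/s3.png',cams.grab_frame('scene'));p=par('wrist');np.save('w3.npy',p,allow_pickle=True);cv2.imwrite('pics/w3.png',cams.grab_frame('wrist'))
f=lambda n:cv2.imread(n)
a=cv2.resize(f('pics/s3.png')[120:240,225:350],None,fx=3,fy=3);b=cv2.rotate(f('pics/w3.png'),0)[:450]
a=cv2.copyMakeBorder(a,0,450-a.shape[0],0,0,0);cv2.imwrite('pics/v3.png',np.hstack([a,b]))"
```

```text
10.65 [ 0.6127 -0.0442  0.2395] F [-0.8  2.8 -1.5]
now r,ang,dep 0.066 192.0 0.0039
[-0.033, -0.009, -0.006] [-0.00133333  0.008      -0.004     ]
[-0.065, -0.018, -0.01] 
[-0.098, -0.028, -0.013] 
[-0.131, -0.038, -0.013] 
[-0.165, -0.048, -0.012] 
[-0.197, -0.058, -0.009] 
[-0.23, -0.068, -0.004] 
[-0.263, -0.078, 0.003]
```

View pics/v3.png

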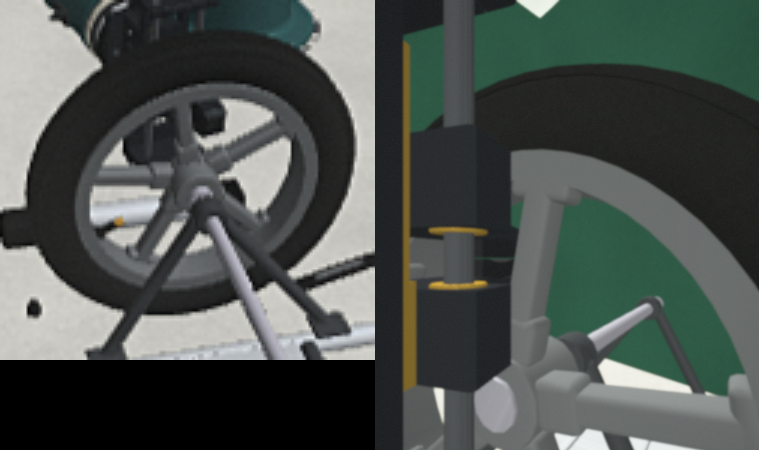

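The wheel is turning with the finger, which is pushing the near-vertical spoke from its left. The scene view now shows the valve tip at about (264,194), below the axle on the −y side.

```bash
cat >> h.py <<'E'
def valve(fn="x.png",old=None):
    im=cams.grab_frame("scene") if old is None else cv2.imread(old)
    cv2.imwrite("pics/"+fn,im)
    h=cv2.cvtColor(im,cv2.COLOR_BGR2HSV);m=cv2.inRange(h,(10,130,90),(32,255,255))
    n,l,st,ce=cv2.connectedComponentsWithStats(m)
    for i in range(1,n):
        u=ce[i]
        v=onplane("scene",u,C0,AX)-C0;rr=np.hypot(v@YY,v[2])
        if .05<rr<.095: print("valve px",u.round(1),"area",st[i,4],"r",rr.round(4),"ang",np.rad2deg(np.arctan2(-v@YY,-v[2])).round(1))
E
python3 -c "
from h import *
valve('y.png','pics/scene0.png');valve('y.png','pics/s3.png')"
```

```text
valve px [265.2 173. ] area 4 r 0.0732 ang 116.7
valve px [264.2 193.8] area 6 r 0.0765 ang 60.5
```

Emit:
apply_moves(targets=[[[-0.033,-0.009,-0.006,0,0,0,-1],[-0.065,-0.018,-0.01,0,0,0,-1],[-0.098,-0.028,-0.013,0,0,0,-1],[-0.131,-0.038,-0.013,0,0,0,-1],[-0.165,-0.048,-0.012,0,0,0,-1],[-0.197,-0.058,-0.009,0,0,0,-1],[-0.23,-0.068,-0.004,0,0,0,-1],[-0.263,-0.078,0.003,0,0,0,-1]]])

```text
time_s: 11.55
ee_pos: [0.6198, -0.0721, 0.2402]
eef_rot: [0.501, 0.866, -0.003, 0.006]
force: [-0.3, 2.7, 0.1]
finger_gap: 0.006
```

```bash
python3 -c "
from h import *
valve('s4.png');arc(168,3)"
```

```text
valve px [272.4 199.8] area 5 r 0.075 ang 34.6
11.6 [ 0.6201 -0.0728  0.2402] F [-0.4 -0.7 -0.9]
now r,ang,dep 0.0671 166.3 0.0045
[-0.01, -0.008, 0.015] [-0.          0.00933333 -0.006     ]
[-0.041, -0.018, 0.025] 
[-0.072, -0.027, 0.037] 
[-0.103, -0.036, 0.051] 
[-0.132, -0.045, 0.066] 
[-0.161, -0.054, 0.083] 
[-0.189, -0.063, 0.101] 
[-0.216, -0.071, 0.121]
```

Emit:
apply_moves(targets=[[[-0.015,-0.008,0.012,0,0,0,-1],[-0.041,-0.018,0.025,0,0,0,-1],[-0.072,-0.027,0.037,0,0,0,-1],[-0.103,-0.036,0.051,0,0,0,-1],[-0.132,-0.045,0.066,0,0,0,-1],[-0.161,-0.054,0.083,0,0,0,-1],[-0.175,-0.058,0.092,0,0,0,-1],[-0.189,-0.063,0.101,0,0,0,-1]]])

```text
time_s: 12.4
ee_pos: [0.6242, -0.0928, 0.2304]
eef_rot: [0.501, 0.865, -0.003, 0.006]
force: [-0.4, 2.0, -0.1]
finger_gap: 0.008
```

```bash
python3 -c "
from h import *
valve('s5.png');arc(147,1.5)"
```

```text
valve px [280.5 201.5] area 4 r 0.0731 ang 15.1
12.45 [ 0.6243 -0.093   0.2302] F [-0.8  1.5  0.9]
now r,ang,dep 0.0662 146.6 0.004
[-0.009, -0.003, 0.008] [-0.00066667  0.00933333 -0.00666667]
[-0.022, -0.007, 0.019] 
[-0.035, -0.011, 0.029] 
[-0.048, -0.015, 0.04] 
[-0.061, -0.018, 0.051] 
[-0.073, -0.022, 0.063] 
[-0.085, -0.026, 0.075] 
[-0.097, -0.029, 0.087]
```

Emit:
apply_moves(targets=[[[-0.009,-0.003,0.008,0,0,0,-1],[-0.022,-0.007,0.019,0,0,0,-1],[-0.035,-0.011,0.029,0,0,0,-1],[-0.048,-0.015,0.04,0,0,0,-1],[-0.061,-0.018,0.051,0,0,0,-1],[-0.073,-0.022,0.063,0,0,0,-1],[-0.085,-0.026,0.075,0,0,0,-1],[-0.097,-0.029,0.087,0,0,0,-1]]])

```text
time_s: 13.25
ee_pos: [0.6267, -0.1031, 0.2216]
eef_rot: [0.501, 0.865, -0.004, 0.006]
force: [0.5, 1.8, 1.5]
finger_gap: 0.006
```

```bash
python3 -c "
from h import *
valve('s6.png');arc(135,.5)
p=par('wrist');np.save('w6.npy',p,allow_pickle=True);cv2.imwrite('pics/w6.png',cams.grab_frame('wrist'))
f=cv2.imread
a=cv2.resize(f('pics/s6.png')[130:240,240:340],None,fx=4,fy=4);b=cv2.rotate(f('pics/w6.png'),0)[:440]
cv2.imwrite('pics/v6.png',np.hstack([a,b]))"
```

```text
13.3 [ 0.6268 -0.1034  0.2214] F [-1.1  0.8  0.2]
now r,ang,dep 0.0662 134.5 0.0041
[0.001, -0.0, 0.001] [-0.00066667  0.00866667 -0.00666667]
[-0.003, -0.002, 0.005] 
[-0.006, -0.003, 0.01] 
[-0.01, -0.004, 0.014] 
[-0.014, -0.005, 0.018] 
[-0.018, -0.006, 0.023] 
[-0.021, -0.007, 0.027] 
[-0.025, -0.008, 0.031]
```

View pics/v6.png

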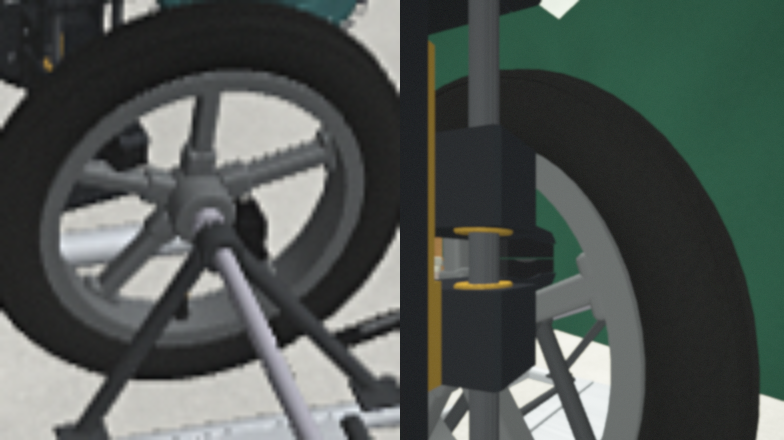

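The scene view shows the valve's foot at (285.8,207). Its tip is hidden behind a strut, and one spoke stands almost vertical at the top. The wrist view shows the pushed spoke at lower right of the finger.

```bash
python3 - <<'E'
from h import *
def a(uv,dep,cam="scene",p=None):
    v=onplane(cam,uv,C0+dep*AX,AX,p)-C0;return np.hypot(v@YY,v[2]).round(4),(np.rad2deg(np.arctan2(-v@YY,-v[2]))%360).round(1)
g=lambda x,y:(x/4+240,y/4+130)
print("foot",a(g(183,306),0),"top",a(g(208,97),-.002),a(g(204,135),-.002),"right up",a(g(322,152),-.002),a(g(265,172),-.002),"left low",a(g(107,283),-.002))
p=np.load("w6.npy",allow_pickle=True).item()
# rotated cw: orig (u,v): u=y', v=383-x'
w=lambda x,y:(y,383-(x-400))
print("pushed spoke",a(w(595,287),-.018,"wrist",p),a(w(560,300),-.018,"wrist",p))
E
```

```text
foot (np.float64(0.0911), np.float64(1.8)) top (np.float64(0.0847), np.float64(182.6)) (np.float64(0.055), np.float64(183.3)) right up (np.float64(0.0923), np.float64(248.7)) (np.float64(0.0519), np.float64(246.7)) left low (np.float64(0.0873), np.float64(41.8))
pushed spoke (np.float64(0.1044), np.float64(110.1)) (np.float64(0.0856), np.float64(109.9))
```

The estimates put the valve at about +2.5°: foot 1.8°, top spoke +2.6°, pushed spoke +2.0°. I'll nudge another 2°, then back the finger off the spoke.

Emit:
apply_moves(targets=[[[-0.003,-0.002,0.005,0,0,0,-1],[-0.008,-0.003,0.01,0,0,0,-1],[-0.013,-0.004,0.016,0,0,0,-1],[-0.017,-0.005,0.021,0,0,0,-1],[-0.017,-0.005,0.021,0,0,0,-1],[0,0,0,0,0,0,-1],[0.02,0,-0.04,0,0,0,-1],[0.04,0,-0.08,0,0,0,-1]]])

```text
time_s: 14.15
ee_pos: [0.6248, -0.0999, 0.2296]
eef_rot: [0.502, 0.865, -0.004, 0.006]
force: [-0.2, -0.4, 0.7]
finger_gap: 0.004
```

```bash
python3 -c "
from h import *
arc(139,0,1);arc(139,0,1,dep=-.06)"
```

```text
14.15 [ 0.6248 -0.0999  0.2296] F [-0.2 -0.4  0.7]
now r,ang,dep 0.0697 141.6 0.0029
[-0.003, 0.01, 0.048] [-0.00066667  0.00866667 -0.00733333]
14.15 [ 0.6248 -0.0999  0.2296] F [-0.2 -0.4  0.7]
now r,ang,dep 0.0697 141.6 0.0029
[0.18, -0.603, 0.046] [-0.00066667  0.00866667 -0.00733333]
```

Emit:
apply_moves(targets=[[[0.015,-0.05,0,0,0,0,-1],[0.03,-0.1,0,0,0,0,-1],[0.045,-0.15,0,0,0,0,-1],[0.06,-0.2,0,0,0,0,-1],[0.08,-0.27,0,0,0,0,-1],[0.11,-0.36,0,0,0,0,-1],[0.14,-0.46,0,0,0,0,-1],[0.17,-0.56,0,0,0,0,-1]]])

```text
time_s: 14.95
ee_pos: [0.5668, -0.113, 0.2293]
eef_rot: [0.502, 0.865, -0.004, 0.005]
force: [-0.9, 0.3, 0.3]
finger_gap: 0.007
```

```bash
python3 -c "
from h import *
arc(139,0,1)
p=par('wrist');np.save('w7.npy',p,allow_pickle=True);cv2.imwrite('pics/w7.png',cams.grab_frame('wrist'));valve('s7.png')
f=cv2.imread
a=cv2.resize(f('pics/s7.png')[130:240,240:340],None,fx=4,fy=4);b=cv2.rotate(f('pics/w7.png'),0)[72:512]
cv2.imwrite('pics/v7.png',np.hstack([a,b]))"
```

```text
14.95 [ 0.5668 -0.113   0.2293] F [-0.9  0.3  0.3]
now r,ang,dep 0.0692 141.7 -0.0566
[-0.176, 0.579, 0.047] [-0.00066667  0.00866667 -0.00733333]
valve px [287. 203.] area 1 r 0.0783 ang -0.1
```

View pics/v7.png

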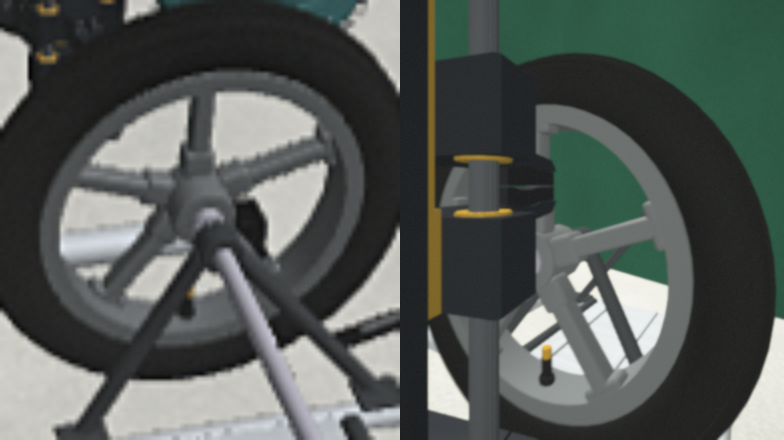

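Both views now show the valve at the bottom with the finger withdrawn. In the wrist view the stem runs from its foot at (546,381) to the brass tip at (546,348).

```bash
python3 - <<'E'
from h import *
def a(uv,dep,cam="scene",p=None):
    v=onplane(cam,uv,C0+dep*AX,AX,p)-C0;return np.hypot(v@YY,v[2]).round(4),((np.rad2deg(np.arctan2(-v@YY,-v[2]))+180)%360-180).round(1),v@YY
g=lambda x,y:(x/4+240,y/4+130)
p=np.load("w7.npy",allow_pickle=True).item()
w=lambda x,y:(y+72,383-(x-400))
print("wrist tip",a(w(546,347),0,"wrist",p),"foot",a(w(546,381),0,"wrist",p))
print("wrist spokes 36:",a(w(605,375),-.018,"wrist",p),a(w(575,310),-.018,"wrist",p),"108:",a(w(652,225),-.018,"wrist",p),a(w(600,241),-.018,"wrist",p))
print("scene foot",a(g(187,306),0),"tip",a(g(190,296),0),"top",a(g(203,97),-.002),a(g(201,135),-.002))
s=r.observe();print(s["time_s"])
E
```

```text
wrist tip (np.float64(0.0738), np.float64(0.1), np.float64(-0.00011314749010005663)) foot (np.float64(0.1007), np.float64(0.3), np.float64(-0.0005214393249303749))
wrist spokes 36: (np.float64(0.0901), np.float64(45.8), np.float64(-0.06461826497252982)) (np.float64(0.0496), np.float64(55.7), np.float64(-0.04102453084991541)) 108: (np.float64(0.0998), np.float64(109.5), np.float64(-0.09409500452063203)) (np.float64(0.0632), np.float64(108.7), np.float64(-0.05983009534003738))
scene foot (np.float64(0.0914), np.float64(-0.1), np.float64(0.00015081026515963917)) tip (np.float64(0.0822), np.float64(-1.2), np.float64(0.0017753849932529231)) top (np.float64(0.0849), np.float64(-179.7), np.float64(0.0005181531132094075)) (np.float64(0.0551), np.float64(-178.8), np.float64(0.0011617327421989988))
15.05
```

```bash
python3 - <<'E'
from h import *
a=cv2.imread("pics/s7.png");
for _ in range(6): b=cams.grab_frame("scene")
print("scene wheel diff",cv2.absdiff(a,b)[120:240,225:350].max())
c=cv2.imread("pics/side0.png");d=cams.grab_frame("side")
m=(cv2.absdiff(c,d).max(2)>40).astype(np.uint8);n,l,st,ce=cv2.connectedComponentsWithStats(m)
print([s.tolist() for s in st[1:] if s[4]>15]); print(r.observe()["force"])
E
```

```text
scene wheel diff 113
[[215, 150, 14, 7, 46], [233, 152, 4, 9, 18], [242, 157, 12, 10, 38], [246, 175, 8, 8, 27], [0, 189, 256, 195, 16784], [29, 327, 11, 36, 220], [25, 330, 8, 31, 114], [0, 343, 19, 41, 265], [27, 364, 8, 20, 72], [39, 369, 12, 13, 37]]
[ 0.17606957 -0.12021767  0.35528861]
```

```bash
python3 - <<'E'
from h import *
a=cv2.imread("pics/s7.png");valve("s8.png");b=cv2.imread("pics/s8.png")
for _ in range(3): cams.grab_frame("scene")
valve("s9.png");c=cv2.imread("pics/s9.png")
for x,y in((a,b),(b,c)):
    m=(cv2.absdiff(x,y).max(2)>40)[120:240,225:350];v,u=np.nonzero(m);print(m.sum(),list(zip(u+225,v+120))[:25])
E
```

```text
valve px [287. 203.] area 1 r 0.0783 ang -0.1
valve px [287. 203.] area 1 r 0.0783 ang -0.1
24 [(np.int64(265), np.int64(120)), (np.int64(226), np.int64(122)), (np.int64(227), np.int64(123)), (np.int64(228), np.int64(123)), (np.int64(229), np.int64(124)), (np.int64(231), np.int64(126)), (np.int64(253), np.int64(127)), (np.int64(232), np.int64(129)), (np.int64(233), np.int64(130)), (np.int64(268), np.int64(130)), (np.int64(236), np.int64(132)), (np.int64(236), np.int64(133)), (np.int64(238), np.int64(135)), (np.int64(240), np.int64(137)), (np.int64(241), np.int64(138)), (np.int64(242), np.int64(138)), (np.int64(246), np.int64(140)), (np.int64(246), np.int64(141)), (np.int64(247), np.int64(142)), (np.int64(249), np.int64(143)), (np.int64(251), np.int64(144)), (np.int64(247), np.int64(150)), (np.int64(269), np.int64(164)), (np.int64(267), np.int64(165))]
6 [(np.int64(264), np.int64(128)), (np.int64(232), np.int64(129)), (np.int64(267), np.int64(129)), (np.int64(246), np.int64(141)), (np.int64(253), np.int64(143)), (np.int64(270), np.int64(163))]
```

The pixel differences lie on the arm's outline as it settles. The wheel and valve are still, so I'm handing in.

```bash
python3 -c "
from plant import job,r
print(r.observe()['time_s'],job.finish_job())"
```

```text
the job is handed in; nothing more can be done
15.65 None
```

The valve is at the bottom of the rim with its stem pointing up, and I handed the job in at 15.65 s. I used one slow push with the shut fingertip (about 35 mm/s, readings up to about 3 N). It pushed one spoke from the upper left over the top, turning the wheel about 117°, so no second spoke was needed. I then backed the finger off and withdrew it.

**Valve angle:** the wrist view gave the stem at 0.1° (tip) and 0.3° (foot) from straight down. The scene view gave −0.1° (foot) and −0.1° to −1.2° (tip). The limit is 7°.

**At rest and clear:** the valve stayed on the same pixel in three pictures over 0.6 s, and the remaining picture differences lay on the arm's outline. The fingertip stood about 35 mm in front of the tyre, and the force reading was near zero.

**Other things on the worktop:** comparing the side view before and after showed changes only at the wheel and in a large area covered by the arm. That area takes in most of the pump, so its position was not separately confirmed. The finger stayed well above it throughout.

**Check that disagreed:** one spoke reading in the last wrist picture came out at 46–56° instead of 36°. I took it for a badly picked edge, since the other spokes agreed within 2°.

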